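Open the tablet jar in the bottle holder

TASK

Open the square tablet jar for the count: lower it (do not drop it in) into the square bottle holder screwed to the counter, so that it stands fully down and cannot turn, with its tight cap still on. Then unscrew the cap, stop turning as soon as its threads let go, lift it straight off and finish while still holding it in the gripper, level and centred about a finger's width above the open mouth, with the jar still fully down in the holder. Leave the dish, the two vials and the pill crusher where they are.

Things in the scene. Friction and masses are not known exactly. Their poses are not given: they have to be found in the camera images.
- jar: Square wide-mouth jar of amber glass with white tablets, 0.34 kg, loose, upright, tightly capped. Body 60 x 60 mm, 62 mm high; 52 mm square shoulder to 66 mm; round neck 39 mm across (46 over the threads) to the rim at 86 mm. Origin: centre of the underside; z up, x and y square to its sides. All four quarter-turn headings fit the holder. It can be carried by its tight cap.
- jar_mouth (a point): Centre of the jar's mouth at rim height, 86 mm above the jar's underside; axes as the jar's. Cap closed: the cap's lower edge is 15 mm below this point, 5 mm above the shoulder, and the cap's flat top 7 mm above it.
- cap: The jar's round black plastic screw cap, 52 mm diameter, 22 mm high, 42 g. Origin: on its axis at the skirt's lower edge; z up. Closed, its x is the jar's x. A springy liner presses on the rim with about 20 N (gone once the cap is 3 mm up) and makes it tight: turning takes up to about 1 N m, grip it with 60 N or more. Held at its height while turned, it simply comes free; it need not rise.
- cap_pip (a point): Small moulded bar on the cap's top, 20 mm from its axis along cap x, 22.5 mm above its lower edge. Shows the turn: closed it points along jar x. Three-start thread like a twist-off lid, unscrews counterclockwise seen from above: clear after about 55 degrees (cap relative to jar), lifts off; at about 105 the next threads catch. About 75 to 85 degrees is right.
- holder: Aluminium bottle holder fixed to the counter: 100 mm square base plate, in its middle a square well 63.5 mm wide inside (jar play just under 2 mm a side, 4 degrees). Rubber floor 6 mm above the counter, straight walls to 26 mm, then lips flared outwards to 36 mm. Origin: centre of the underside; z up, x and y square to the walls. Seated, the closed cap's lower edge is 77 mm above it.
- dish: Shallow white enamel counting dish, 150 mm diameter, 24 mm high, loose; leave alone. Origin: centre of the underside.
- vial_a: Round brown glass vial with black cap, 29 mm diameter, 58 mm high, loose; leave alone. Origin: centre of the underside.
- vial_b: A second vial like vial_a; leave alone.
- crusher: Round blue plastic pill crusher, 58 mm diameter, 62 mm high, loose; leave alone. Origin: centre of the underside.

How it is judged (in metres and radians):
On the way, in this order (a step that is already met when the one before it is completed fails the run):
1. the jar stands fully down in the holder with its cap still screwed on (horizontal distance between jar and holder below 0.006 m and z of jar in the frame of holder below 0.009 m and angle between jar's own z axis and vertical below 0.06 rad and z of cap in the frame of jar_mouth below -0.012 m and x of cap_pip in the frame of jar above 0.0185 m), for 0.2 s.
2. with the jar down in the holder, the cap is turned until its threads let go (horizontal distance between jar and holder below 0.006 m and z of jar in the frame of holder below 0.011 m and y of cap_pip in the frame of jar above 0.01 m and x of cap_pip in the frame of jar below 0.0135 m and z of cap in the frame of jar_mouth below -0.006 m), for 0.05 s.
At the end, for the whole second after the job is handed in: Jar upright and fully down in the holder (centre within 6 mm, underside within 3 mm of the well floor). Cap off the jar, held still in the gripper, touching nothing else, level within 0.15 rad, its axis within 12 mm of the mouth centre, its lower edge 4 to 32 mm above the rim (z of cap in the frame of jar_mouth between 0.004 and 0.032 m and horizontal distance between cap and jar_mouth below 0.012 m and angle between cap's own z axis and vertical below 0.15 rad and linear speed of each of cap, jar below 0.03 m/s and contact force between the fingers and cap above 2 N and contact force between cap and jar below 0.2 N and horizontal distance between jar and holder below 0.006 m and z of jar in the frame of holder below 0.009 m and angle between jar's own z axis and vertical below 0.06 rad); the arm keeps its last pose, push and grip.
It fails at once if the cap is turned on well past the point where its threads let go (more than about 117 degrees) while still on the neck (x of cap_pip in the frame of jar below -0.009 m and z of cap in the frame of jar_mouth below 0 m).
It fails at once if the jar is dropped into the holder (falls freely by more than about 10 mm) (linear speed of jar above 0.45 m/s and horizontal distance between jar and holder below 0.03 m and contact force between the fingers and anything else below 0.3 N).
It fails at once if the jar is tipped over (angle between jar's own z axis and vertical above 0.6 rad).
It fails at once if the dish, a vial or the pill crusher is moved by more than 30 mm (distance of any of dish, vial_a, vial_b, crusher from where it was at the start of the episode above 0.03 m).
It also fails if it takes over 45 s, if anything falls off the work surface, if the arm or the gripper's body presses on something with over 40 N, if the wrist force passes 120 N, or if a joint passes its speed limit or range.

ROBOT

A 7-joint arm with a two-finger parallel gripper is mounted at the origin on the work surface. World frame = base frame: x ahead of the robot, y to its left, z up, the work surface at z = 0. Lengths are in mm, angles in rad, forces in N, time in s.
With the tool pointing down it reaches from about 400 to 900 mm from the base axis. Payload 5.6 kg.
Tool frame: the origin (TCP) lies between the finger pads; the fingertips stand 8 mm ahead of it and the grasp point (between the pads) lies 11 mm behind it; z points along the fingers, y is the line along which they close (so a half turn about z gives the same grasp; the last joint's range is limited). The gripper opens to 92 mm and grips with 3 to 60 N. Pads are 20 mm wide; open, the fingers measure 128 mm over their backs; the gripper's body (75 mm by 189 mm) begins 69 mm behind the grasp point.
Start: joints at [-1.36, 0.468, -0.012, 1.603, 0.006, 1.071, -0.056], TCP at [163.246, 629.174, 222.592] pointing down, gripper open.
Joint ranges: [-2.53, 2.53], [-0.31, 2.02], [-1.57, 1.55], [0.28, 2.44], [-1.29, 4.43], [0.15, 1.84], [-2.92, 2.92]. Speed limits (rad/s): [2.57, 2.57, 3.14, 3.14, 3.14, 3.14, 3.14].

INTERFACE

Orientations are given as a rotation vector (axis times angle).
In Python, from cell import robot, grip, kinematics, readout, read_camera, camera_info, ticket, spot_in, mark_of gives the robot as it stands. Calls block until the motion is done:
- robot.movep(position, orientation): joint-space move of the TCP to a pose.
- robot.servo_line(position, feed=150, rotation=None): straight line of the TCP; rotation=None keeps the orientation; feed is the mean speed in mm/s.
- robot.goto_joints(angles): joint-space move.
- grip(opening, newtons=None): opening from 0.0 (shut) to 1.0 (fully open); newtons is the grip in N (None keeps the last); returns when the fingers have stopped.
- robot.hold(seconds).
- kinematics.ik(position, orientation): joint angles nearest the present ones, or None.
- readout.observe(): the state.
- read_camera(name): name is "scene" or "side" or "wrist"; returns (picture, depth): 400x640x3 uint8, red, green, blue; 400x640 float32, mm along the optical axis (not along the pixel's ray), 0 where there is no reading.
- camera_info(name): a dict with "camera_matrix" (3x3 intrinsics, pixels), "R" (3x3) and "t" (3): a world point X has camera coordinates R X + t. Camera axes: x right, y down, z forward; pixel columns grow to the right and rows downward; lengths in mm; the calibration is good to about 2 mm. A picture is of the moment at which its call begins: read the wrist's pose just before it. camera_info takes no time and is no camera call; for the wrist camera it gives the pose at the moment of the call.
A pose or a line that the arm cannot do raises robot.IKError and nothing moves.
- ticket.job_done(): hands the job in; it is judged then, once.
Trained networks look in the newest picture that a camera, given by its name, has taken for a name from the list of things; names that differ only in an ending like _2 or _b are one class to them, and where a whole thing is asked for, a point or a joint stands for the part that bears it (a point fixed in the world has none). Each returns a list of dicts, best first, with "p" (0 to 1); they miss things now and then, are a little off and sometimes report something else, mostly with a low value. They report only what shows in the picture. A call takes as long as a camera call.
- spot_in(camera, query): "xy" ([column, row] in pixels, amid what is visible of it).
- mark_of(camera, query): "xy" ([column, row] in pixels: a listed point, or the origin of a listed thing).
The state is a dict: "t": time; "joints": joint angles; "joint_velocities": joint speeds; "joint_torque": joint torques, N m; "tcp_pos": TCP position; "tcp_rot": TCP orientation; "contact_force": force on the tool from outside, world axes, zero at the start; "wrist_torque": the same for the moment, N m; "grip_width": opening from 0.0 (shut) to 1.0 (fully open); "grip_force": force on a finger pad.
Only numpy, scipy, OpenCV 4.12 (cv2) and the standard library are available. Lean on these libraries where they do the work, as an engineer would, in place of code of your own. Each camera call takes 0.05 s, during which the arm holds its last target. There are 200 camera calls.

## Working session

There is one attempt and no reset: what is moved stays moved. The work goes in short steps, each a Python script; the robot and the scene stay as the last script left them, time stands still between calls to the robot, and variables do not carry over. Pictures are saved under pics/ and viewed, at most 10 in all, crops included, and the job is handed in when it is done.

```bash
mkdir -p pics; ls
cat > h.py <<'E'
import numpy as np, cv2
from cell import *
from scipy.spatial.transform import Rotation as Ro
def world(cam,uv,depth=None,z=None,ci=None):
    ci=ci or camera_info(cam); K,R,t=[np.array(ci[k],float) for k in("camera_matrix","R","t")]
    ray=np.linalg.inv(K)@np.array([*uv,1.0])
    if z is not None:
        o=-R.T@t; d=R.T@ray; return o+d*(z-o[2])/d[2]
    return R.T@(ray*depth-t)
def save(n,im,): cv2.imwrite(f"pics/{n}.png",im[:,:,::-1])
E
python3 - <<'E'
from h import *
for c in("scene","side","wrist"):
    ci=camera_info(c); im,d=read_camera(c); save(c,im); np.savez(f"{c}.npz",im=im,d=d,**{k:np.array(ci[k]) for k in("camera_matrix","R","t")})
    print(c, (-np.array(ci["R"]).T@np.array(ci["t"])).round(0))
    for q in ("jar","cap","cap_pip","jar_mouth","holder","dish","vial_a","crusher"):
        for r in mark_of(c,q)[:2]:
            u,v=map(float,r["xy"]); dd=d[int(np.clip(v,0,399)),int(np.clip(u,0,639))]
            print(q,np.round(r["xy"],1),round(r["p"],2),world(c,(u,v),depth=dd,ci=ci).round(0))
im=np.hstack([cv2.imread("pics/scene.png"),cv2.imread("pics/side.png")]); 
print(readout.observe())
E
```

```text
cell.py
pics
scene [1172. -334.  799.]
jar [201.  267.2] 0.96 [ 577. -243.   42.]
cap [196.4 248.1] 0.75 [ 571. -240.   95.]
cap_pip [188.1 250. ] 0.95 [ 564. -255.   91.]
jar_mouth [194.8 237.6] 0.92 [ 543. -234.   94.]
holder [383.8 186. ] 0.73 [544. 241.   8.]
dish [331.  279.2] 0.94 [713. -19.   6.]
vial_a [252.9 188.9] 0.6 [405. -49.  23.]
vial_a [280.1 172.8] 0.51 [376.  39.  13.]
crusher [275.1 346.7] 0.84 [ 813. -196.   57.]
side [ 30. 500. 615.]
jar [406.3 190. ] 0.68 [ 526. -217.   17.]
cap [408.4 163.1] 0.68 [ 533. -221.   89.]
cap_pip [408.6 152.3] 0.62 [ 561. -255.   93.]
jar_mouth [411.5 157.7] 0.59 [ 539. -239.   95.]
jar_mouth [404.4 152.4] 0.16 [ 566. -246.   94.]
holder [244.3 284.1] 0.62 [542. 243.   6.]
dish [295.2 196. ] 0.6 [702. -10.   5.]
vial_a [380.4 288.6] 0.62 [359.  63.  13.]
vial_a [400.8 256.7] 0.54 [388. -30.  14.]
crusher [325.5 157.7] 0.85 [ 766. -169.   22.]
crusher [405.9 160.2] 0.63 [ 541. -221.   94.]
wrist [ 96. 646. 386.]
{'t': 1.35, 'joints': array([-1.36001569,  0.46749007, -0.01154322,  1.6027154 ,  0.00597404,
        1.07138366, -0.05628398]), 'joint_velocities': array([ 0.00038179,  0.0024852 ,  0.00045207,  0.00012969, -0.00025103,
        0.00178712, -0.00105931]), 'joint_torque': array([ 2.28387571e-04, -5.20405090e+01, -1.25728836e-02, -2.44057417e+01,
       -5.66979276e-02,  1.12601553e-02,  2.49174974e-05]), 'tcp_pos': array([163.26253177, 629.16806657, 222.59238608]), 'tcp_rot': array([3.97747517e-01, 3.11626654e+00, 5.43306841e-05]), 'contact_force': array([-0.53822776, -0.44912478, -0.47373254]), 'wrist_torque': array([ 0.04565259, -0.00951868,  0.04645295]), 'grip_force': 0.0, 'grip_width': 0.9990636608612196}
```

View scene.

Run:
```python
import cv2,numpy as np
a=cv2.imread("pics/scene.png");b=cv2.imread("pics/side.png")
c=a[170:390,130:460]; d=b[120:340,180:460]
cv2.imwrite("pics/both.png",np.vstack([cv2.resize(c,(450,300)),cv2.resize(d,(450,300))]))
```

```text
(no output)
```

View pics/both.png

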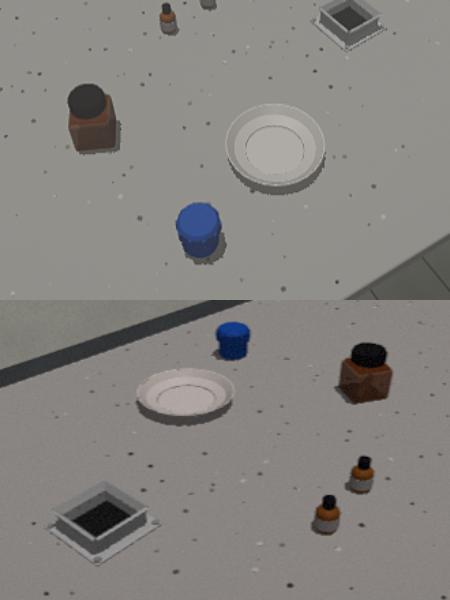

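View pics/scene.png

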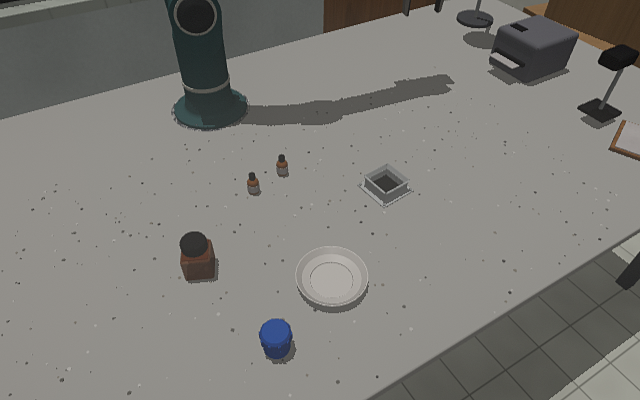

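```bash
cat >> h.py <<'E'
def down(yaw): return (Ro.from_euler('z',yaw)*Ro.from_rotvec([np.pi,0,0]))
def rv(yaw): return down(yaw).as_rotvec()
def cloud(ci,d):
    K,R,t=[np.array(ci[k],float) for k in("camera_matrix","R","t")]
    v,u=np.mgrid[0:d.shape[0],0:d.shape[1]]
    p=np.stack([(u-K[0,2])/K[0,0]*d,(v-K[1,2])/K[1,1]*d,d],-1)
    return (p-t)@R
def yawnow(): 
    m=Ro.from_rotvec(readout.observe()["tcp_rot"]).as_matrix(); return np.arctan2(m[1,0],m[0,0])
E
python3 - <<'E'
from h import *
print(yawnow())
for nm,(x,y) in dict(holder=(544,242),jar=(550,-240)).items():
    ok={}
    for z in (60,110,260):
        print(nm,z,[(round(yw),'x' if (q:=kinematics.ik([x,y,z],rv(np.radians(yw)))) is None else np.round(q,2)[[0,6]].tolist()) for yw in range(-180,180,30)])
E
python3 - <<'E'
from h import *
for nm,(x,y),yaw in (("holder",(544,242),None),("jar",(550,-240),None)):
    yaw=np.arctan2(y,x)+np.radians(90)
    # choose yaw so that ik works
    for k in range(12):
        a=yaw+k*np.pi/6
        p=np.array([x,y,240])-69*np.array([np.cos(a),np.sin(a),0])
        try: robot.movep(p,rv(a)); break
        except robot.IKError: continue
    robot.hold(0.2)
    ci=camera_info("wrist"); im,d=read_camera("wrist"); save("w_"+nm,im)
    np.savez(f"w_{nm}.npz",im=im,d=d,**{k:np.array(ci[k]) for k in("camera_matrix","R","t")})
    print(nm,a,readout.observe()["t"],readout.observe()["joints"].round(2))
    for q in ((nm,) if nm=="holder" else ("jar","cap","cap_pip","jar_mouth")):
        for r in mark_of("wrist",q)[:2]: print(q,r["xy"],r["p"],*[world("wrist",r["xy"],z=z,ci=ci).round(1) for z in (0,6,36,86,93.5)])
    c=cloud(ci,d)
    for lo,hi in((3,15),(28,40),(55,70),(88,100)):
        m=(d>0)&(c[...,2]>lo)&(c[...,2]<hi)&(np.hypot(c[...,0]-x,c[...,1]-y)<90)
        if m.sum()>50: print(lo,hi,m.sum(),cv2.minAreaRect(c[m][:,:2].astype(np.float32)),np.median(c[m][:,2]))
a=cv2.imread("pics/w_holder.png");b=cv2.imread("pics/w_jar.png")
cv2.imwrite("pics/w.png",cv2.resize(np.vstack([a,b]),(480,600)))
E
```

```text
2.887693642666378
holder 60 [(-180, [-0.57, 1.18]), (-150, [-0.47, 1.61]), (-120, [-0.38, 2.06]), (-90, [-0.3, 2.51]), (-60, [-1.31, -2.16]), (-30, [-1.31, -1.63]), (0, [-0.91, -1.62]), (30, [-0.87, -1.14]), (60, [-0.86, -0.62]), (90, [-0.8, -0.16]), (120, [-0.73, 0.29]), (150, [-0.65, 0.74])]
holder 110 [(-180, [-0.59, 1.18]), (-150, [-0.49, 1.63]), (-120, [-0.4, 2.09]), (-90, [-0.32, 2.55]), (-60, [-1.32, -2.23]), (-30, [-1.32, -1.7]), (0, [-0.95, -1.66]), (30, [-0.9, -1.19]), (60, [-0.88, -0.68]), (90, [-0.82, -0.2]), (120, [-0.75, 0.26]), (150, [-0.67, 0.72])]
holder 260 [(-180, [-0.63, 1.16]), (-150, [-0.55, 1.65]), (-120, [-0.48, 2.15]), (-90, [-0.4, 2.64]), (-60, [-1.37, -2.46]), (-30, [-1.37, -1.94]), (0, [-1.02, -1.79]), (30, [-0.95, -1.31]), (60, [-0.9, -0.81]), (90, [-0.85, -0.31]), (120, [-0.77, 0.18]), (150, [-0.69, 0.66])]
jar 60 [(-180, [-0.01, 2.29]), (-150, [0.01, 2.79]), (-120, [-0.48, -2.38]), (-90, [-0.48, -1.86]), (-60, [-0.48, -1.33]), (-30, [-0.27, -1.09]), (0, [-0.41, -0.39]), (30, [-0.37, 0.08]), (60, [-0.33, 0.54]), (90, [-0.27, 1.0]), (120, [-0.16, 1.4]), (
[... 1069 characters left out ...]
93  1.75 -0.43  1.12  0.45]
cap [317.5, 122.5] 0.92 [ 548.3 -241.     0. ] [ 548.3 -241.     6. ] [ 548.4 -240.9   36. ] [ 548.6 -240.7   86. ] [ 548.6 -240.7   93.5]
cap_pip [334.8, 124.3] 0.94 [ 566.8 -251.4    0. ] [ 566.5 -251.2    6. ] [ 565.3 -250.3   36. ] [ 563.1 -248.9   86. ] [ 562.8 -248.6   93.5]
3 15 80 ((555.4474487304688, -237.33006286621094), (158.11720275878906, 173.4482879638672), 10.438155174255371) 3.248242666684929
55 70 954 ((546.9634399414062, -240.86282348632812), (59.94679260253906, 59.98624801635742), 66.61263275146484) 62.15821065754342
88 100 2433 ((546.5733642578125, -240.9441680908203), (51.68865203857422, 51.90457534790039), 68.44520568847656) 94.56761772462889
```

View pics/w.png

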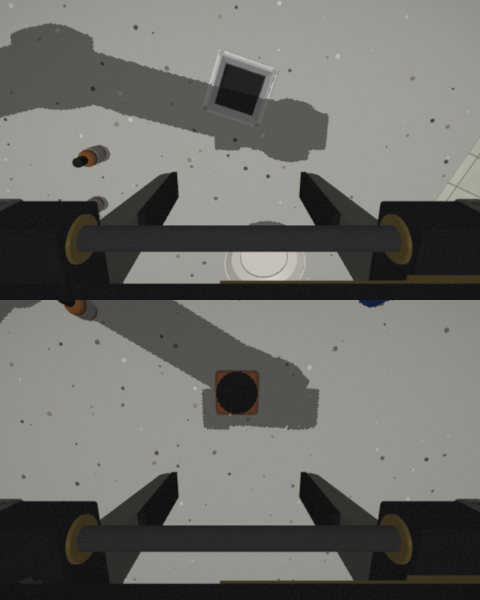

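Run:
```python
from h import *
a=np.radians(60.6); P=np.array([547.2,-240.9,0])
robot.movep(P+[0,0,180],rv(a)); robot.servo_line(P+[0,0,77],feed=100)
grip(0.0,60); robot.hold(0.3)
o=readout.observe(); print(o["grip_width"]*92,o["grip_force"],o["contact_force"].round(1),o["tcp_pos"],o["t"])
robot.servo_line(P+[0,0,150],feed=80); robot.servo_line(P+[0,0,250],feed=150)
robot.hold(.3);o=readout.observe(); print(o["grip_width"]*92,o["grip_force"],o["contact_force"].round(1),o["tcp_pos"],o["joints"].round(2),o["t"])
```

```text
50.735812138626954 60.00064792810008 [-1.7  0.7  1.8] [ 547.07858425 -240.8329865    76.99230975] 8.675
50.81792047641283 59.998044034000486 [-0.6  0.  -4.2] [ 546.91669156 -240.84455434  249.35854776] [-0.35  0.48  0.97  1.75 -0.43  1.14  0.24] 10.8583
```

Run:
```python
from h import *
a=np.radians(90); H=np.array([544.2,244.1,0])
robot.movep(H+[0,0,250],rv(a)); robot.servo_line(H+[0,0,135],feed=150); robot.hold(.3)
o=readout.observe(); b=o["contact_force"]; print(b.round(1),o["tcp_pos"],o["joints"].round(2),o["t"])
for c in("wrist","side","scene"):
    ci=camera_info(c); im,d=read_camera(c); save("pre_"+c,im)
    cl=cloud(ci,d)
    for q in("cap","jar","cap_pip"):
        for r in mark_of(c,q)[:1]: print(c,q,r["p"],world(c,r["xy"],z=dict(cap=129,jar=58,cap_pip=151.5)[q],ci=ci).round(1))
s=cv2.imread("pics/pre_side.png")[170:330,150:390]; w=cv2.imread("pics/pre_wrist.png")
s2=cv2.imread("pics/pre_scene.png")[90:250,270:510]
cv2.imwrite("pics/pre.png",np.vstack([np.hstack([cv2.resize(s,(390,260)),cv2.resize(s2,(390,260))]),cv2.resize(w,(780,330))[:, :]]))
```

```text
[-0.1 -0.5 -5. ] [544.43533284 244.37429166 135.60909281] [-1.08  0.59  0.82  1.85 -0.53  0.93 -0.01] 13.8417
wrist cap 0.76 [544.4 244.5 129. ]
wrist jar 0.93 [543.5 242.7  58. ]
wrist cap_pip 0.7 [563.7 244.8 151.5]
side cap 0.85 [549.6 240.4 129. ]
side jar 0.69 [538.5 245.7  58. ]
side cap_pip 0.84 [559.4 247.9 151.5]
scene cap 0.6 [547.1 248.6 129. ]
scene jar 0.81 [540.9 244.2  58. ]
scene cap_pip 0.69 [569.1 237.1 151.5]
```

View pics/pre.png

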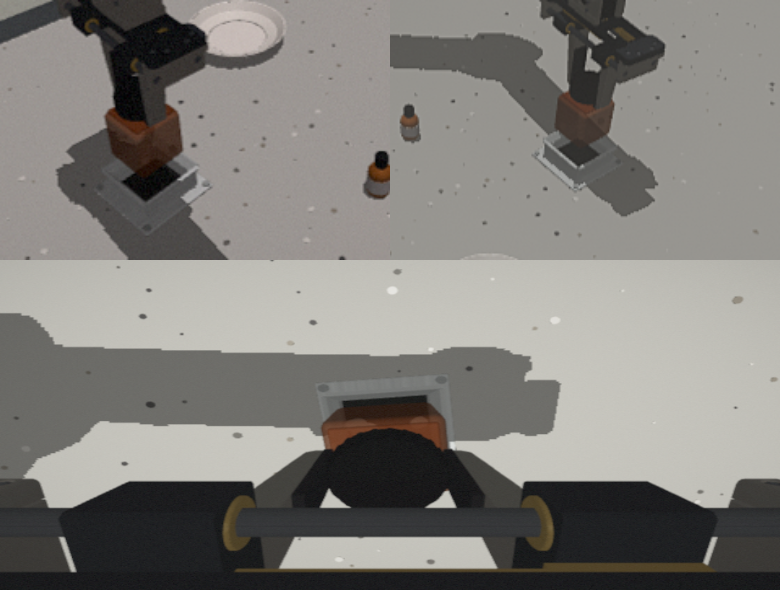

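Run:
```python
from h import *
H=np.array([544.2,244.1,0]); b=np.array([-0.1,-0.5,-5.])
for z in list(range(127,87,-4))+[87.5,86,85,84,83,82,81,80]:
    robot.servo_line(H+[0,0,z],feed=40); robot.hold(.1)
    o=readout.observe(); f=o["contact_force"]-b; print(z,f.round(1),o["tcp_pos"].round(1),o["wrist_torque"].round(2))
    if f[2]>14 or np.hypot(*f[:2])>15: break
print(o["t"],o["grip_width"]*92)
```

```text
127 [0.3 1.1 0.3] [544.3 244.  127. ] [-0.11  0.08  0.05]
123 [0.4 0.  0.5] [544.2 244.1 123. ] [-0.11  0.08 -0.01]
119 [0.5 0.7 0.8] [544.2 244.1 119. ] [-0.02  0.01  0.02]
115 [-0.3  0.2  0.9] [544.2 244.1 115. ] [-0.07  0.12 -0.02]
111 [ 0.  -0.3  0.3] [544.2 244.  110.9] [-0.11  0.1  -0.03]
107 [0.  1.  0.7] [544.2 244.  106.9] [-0.04  0.11 -0.01]
103 [-0.1  0.7  0.3] [544.2 244.1 102.9] [-0.1   0.09  0.04]
99 [0.4 0.7 1.8] [544.2 244.1  99. ] [-0.09  0.04  0.01]
95 [-0.9  0.2  0.8] [544.2 244.1  94.9] [-0.11  0.04 -0.  ]
91 [-1.   0.2  0.4] [544.2 244.1  90.9] [-0.12  0.03  0.  ]
87.5 [0.8 1.  0.5] [544.2 244.1  87.5] [-0.05  0.07 -0.01]
86 [-0.5  0.5  1.1] [544.2 244.1  86. ] [-0.05  0.05 -0.  ]
85 [-0.3  0.   0.4] [544.2 244.1  85. ] [-0.11  0.04 -0.01]
84 [0.  1.1 1.3] [544.2 244.1  84. ] [-0.04  0.05 -0.02]
83 [0.5 1.  2.5] [544.4 244.2  83.1] [0.02 0.01 0.02]
82 [-2.2  1.3 10.5] [544.5 244.2  82.9] [-0.19  0.64 -0.03]
81 [-5.  -0.3 16.6] [544.5 244.2  82.7] [-0.39  1.18 -0.04]
20.4917 50.964867213797696
```

Run:
```python
from h import *
H=np.array([544.4,244.2,82.0]); 
for k in range(0,81,10):
    robot.movep(H,rv(np.radians(90+k)))
    o=readout.observe(); print(k,o["contact_force"].round(1),o["tcp_pos"].round(1),o["wrist_torque"].round(2),round(np.degrees(yawnow()),1),o["joints"].round(2)[[0,2,6]],round(o["t"],2))
    if k>60 and np.abs(o["wrist_torque"][2])>1.2: break
robot.hold(.3)
o=readout.observe(); print(o["grip_width"]*92,np.degrees(yawnow()),o["contact_force"],o["t"])
ci=camera_info("wrist"); im,d=read_camera("wrist"); save("turn_w",im)
for r in mark_of("wrist","cap_pip")[:1]+mark_of("wrist","cap")[:1]: print(r, world("wrist",r["xy"],z=99.5,ci=ci).round(1))
ci=camera_info("side");im2,_=read_camera("side"); save("turn_s",im2)
for r in mark_of("side","cap_pip")[:1]+mark_of("side","cap")[:1]: print(r, world("side",r["xy"],z=99.5,ci=ci).round(1))
cv2.imwrite("pics/turn.png",np.vstack([cv2.resize(im[:, :, ::-1][60:260,160:480],(480,300)),cv2.resize(im2[:, :, ::-1][200:320,150:342],(480,300))]))
```

```text
0 [-3.5 -0.7  7.2] [544.5 244.2  82.8] [-0.27  0.82 -0.06] 90.0 [-1.03  0.76  0.03] 20.74
10 [-2.7 -0.6  8.7] [545.2 244.3  83.1] [-0.29  0.62  0.11] 100.0 [-1.    0.71  0.18] 21.01
20 [-1.5 -1.4  9.7] [545.5 244.4  83.5] [-0.27  0.58  0.12] 110.0 [-0.97  0.67  0.32] 21.27
30 [-3.2 -0.4 12.8] [545.6 244.5  83.8] [-0.29  0.77  0.12] 120.0 [-0.94  0.63  0.47] 21.54
40 [-4.1 -0.8 14.4] [545.6 244.5  84.1] [-0.41  0.93  0.22] 130.0 [-0.91  0.58  0.61] 21.81
50 [-4.  -1.1 17.2] [545.6 244.5  84.4] [-0.44  1.07  0.18] 140.0 [-0.88  0.54  0.75] 22.07
60 [-3.6 -1.6 15.8] [545.7 244.5  84.5] [-0.41  1.06  0.17] 150.0 [-0.85  0.49  0.9 ] 22.34
70 [-4.5 -1.1 16.7] [545.7 244.6  84.5] [-0.41  1.05  0.1 ] 160.0 [-0.81  0.45  1.04] 22.61
80 [-5.1 -2.  16.6] [545.7 244.6  84.5] [-0.42  1.03  0.12] 170.0 [-0.78  0.4   1.19] 22.88
50.64401209390403 170.01468430363192 [-5.11223049 -1.50713541 16.72141143] 23.175
{'xy': [356.3, 259.8], 'p': 0.93} [547.1 263.5  99.5]
{'xy': [319.0, 247.1], 'p': 0.89} [537.2 246.4  99.5]
{'xy': [227.7, 251.6], 'p': 0.74} [547.4 262.2  99.5]
{'xy': [239.0, 255.1], 'p': 0.9} [526.6 252.1  99.5]
```

View pics/turn.png

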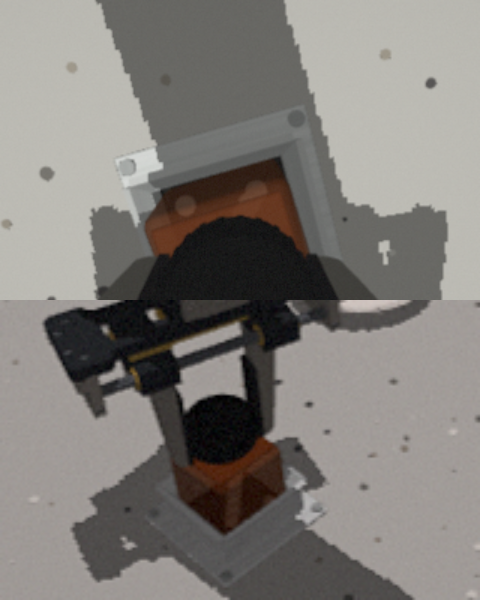

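Run:
```python
from h import *
for z in (86,90,96,104,114):
    robot.servo_line([545.2,244.4,z],feed=25); robot.hold(.1)
    o=readout.observe(); print(z,o["contact_force"].round(1),o["tcp_pos"].round(1),o["wrist_torque"].round(2),round(o["t"],2))
robot.hold(.4)
o=readout.observe(); print(o["grip_width"]*92,o["grip_force"],o["contact_force"].round(1),o["t"])
ims=[]
for c in("wrist","side"):
    ci=camera_info(c); im,d=read_camera(c); ims.append(im[:,:,::-1])
    for q,z in(("cap",114-6.),("cap_pip",130.5),("jar_mouth",92),("jar",6)):
        for r in mark_of(c,q)[:1]: print(c,q,round(r["p"],2),world(c,r["xy"],z=z,ci=ci).round(1))
cv2.imwrite("pics/end.png",np.vstack([cv2.resize(ims[0][60:260,160:480],(480,300)),cv2.resize(ims[1][200:320,150:342],(480,300))]))
```

```text
86 [0.4 0.6 0.9] [545.2 244.4  85.6] [-0.03 -0.01  0.02] 23.89
90 [-0.1 -0.4 -0.9] [545.2 244.4  90. ] [ 0.02 -0.04 -0.04] 24.3
96 [-0.3 -0.4 -0. ] [545.2 244.4  96. ] [0.02 0.   0.01] 24.79
104 [ 0.8  0.1 -0.2] [545.1 244.4 104. ] [-0.06 -0.04 -0.02] 25.36
114 [-0.6  0.2 -0.9] [545.1 244.4 113.9] [ 0.04 -0.04  0.04] 26.01
50.55740805158121 59.99980331165716 [-0.4  0.9 -1.3] 26.4083
wrist cap 0.95 [544.8 246.  108. ]
wrist cap_pip 0.57 [546.3 265.2 130.5]
wrist jar_mouth 0.23 [548.9 243.7  92. ]
wrist jar 0.88 [541.6 243.4   6. ]
side cap 0.81 [544.1 246.7 108. ]
side cap_pip 0.75 [542.4 264.2 130.5]
side jar_mouth 0.91 [552.2 242.   92. ]
side jar 0.89 [540.8 240.5   6. ]
```

View pics/end.png

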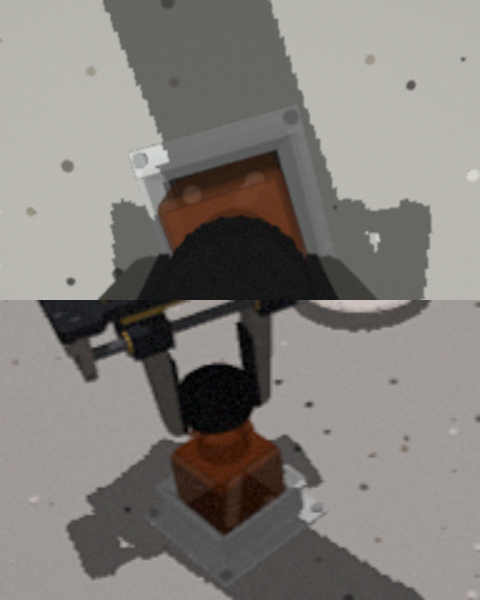

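The lower picture shows the jar still down in the holder, with its neck at about (222,440). The cap is held level and clear above it at about (217,398). The wrist force is only the cap's weight.

```bash
python3 -c "
from cell import *
print(ticket.job_done())"
```

```text
the job is handed in; nothing more can be done
None
```

I handed the job in at about 26 s on the robot's clock; the hand-in returned no verdict. The jar is fully down in the holder, and the cap, turned about 80° to free it, is held level about 16 mm above the open mouth.

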